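Fit the sleeve and draw out the telescopic source arm

TASK

Of the two steel sleeves standing on the desk, slide the one that fits over the upright pin at the end of the telescopic arm, right down onto its seat, and let go of it; the other sleeve ends standing on the desk. Then take the arm by its black grip so that the release button in the grip's side is squeezed in, pull the arm straight out of its shield box, past the first stop to the second stop at full reach. Finish while still holding it there with the button squeezed in (it springs back if let go), the sleeve still seated on its pin, and leave the jars and the yellow meter on the desk beside the work where they are.

Things in the scene. Friction and masses are not known exactly. Their poses are not given: they have to be found in the camera images.
- shield: grey painted shield box, fixed to the desk: 92 mm (x) by 130 mm (y), 83 mm high. Origin on the desk under the middle of its front face, out of which the telescopic arm sticks along the shield's own -y, the direction in which it is pulled out; the box lies on the +y side. The arm's axis is level, 52 mm above the desk.
- grip_mid (a point): middle of the arm's grip, 54 mm above the desk, axes as the shield's; moves with the arm, 55 mm in front of the box's face when in. Black block 40 mm long (y), 42 mm high (32 to 74 mm above the desk), 32 mm thick (x). With the button 37.5 mm along x, their middle at x = -0.75 mm. Closing two fingers along x from above over button and block presses the button flush.
- button_face (a point): middle of the outer face of the grey release button on the grip's -x side, 18 mm long (y) by 26 mm high, standing 5.5 mm proud of the grip; its -x axis points outward, it is pressed along +x.
- pin_seat (a point): centre of the round seat (44 mm across, its top 60 mm above the desk) at the free end of the arm, 75 mm beyond grip_mid along the shield's -y; the point lies on the seat's top face, on the axis of the upright pin. Pin: 18 mm in diameter, 26 mm high, its upper 7 mm tapered to 11 mm. It moves with the arm.
- slide_arm (a joint): how far the arm is pulled out, m: 0 in, first stop at 0.045, second (last) stop at 0.100. A spring draws it in with 2 N at 0 rising to 4 N at 0.100. With the button out it is caught at 0 and at the first stop; with the button in it passes both.
- release_button (a joint): how far the release button is pressed, m: 0 out; the catch is free from 0.003 on; 0.0055 is flush with the grip, 0.0065 its end. A spring pushes it out with 3 N at 0 and 6 N at the end.
- wide_sleeve_mid (a point): centre (half-way up) of the loose upright steel sleeve with the wide bore: outside 38 mm, 36 mm high, bore 21 mm right through, 0.10 to 0.16 kg. This one fits the pin; seated, this point is 18 mm above the seat.
- narrow_sleeve_mid (a point): centre (half-way up) of the other loose steel sleeve, the same outside (38 mm across, 36 mm high) but with a narrow 10 mm bore that does not go over the pin.
- spare_jar_mid (a point): centre of a bystander: yellow jar with white ribbed cap, 53 mm across, 55 mm high.
- dark_jar_mid (a point): centre of a bystander: black jar with white ribbed cap, 53 mm across, 55 mm high.
- meter_mid (a point): middle of a bystander: yellow hand-held meter lying behind the arm, 163 by 66 mm, 67 mm high.
There are look-alikes about, which are no part of the job. Leave any purple look-alike of the part that bears wide_sleeve_mid alone. Leave any green look-alike of the part that bears narrow_sleeve_mid alone.

How it is judged:
On the way, in this order (a step that is already met when the one before it is completed fails the run):
1. the wide-bore sleeve is down on its seat over the pin and let go, the arm still in (horizontal distance between wide_sleeve_mid and pin_seat below 0.005 m and z of wide_sleeve_mid in the frame of pin_seat below 0.021 m and angle between wide_sleeve_mid's own z axis and vertical below 0.1 rad and contact force between the fingers and wide_sleeve below 0.1 N and value of joint slide_arm below 0.02 m), for 0.2 s.
2. the arm is pulled past its first stop with the button squeezed in (value of joint slide_arm above 0.052 m and value of joint release_button above 0.003 m).
At the end, for the whole second after the job is handed in: The arm is held by the gripper (over 3 N) at its second stop (pulled out by more than 94 mm) with the release button in by more than 3 mm; the wide-bore sleeve is upright on its seat over the pin (within 5 mm sideways and 3 mm in height), the narrow-bore sleeve stands upright on the desk (value of joint slide_arm above 0.094 m and velocity of joint slide_arm below 0.02 m/s and value of joint release_button above 0.003 m and contact force between the fingers and shield above 3 N and horizontal distance between wide_sleeve_mid and pin_seat below 0.005 m and z of wide_sleeve_mid in the frame of pin_seat below 0.021 m and angle between each of wide_sleeve_mid, narrow_sleeve_mid's own z axis and vertical below 0.1 rad and height (world z) of narrow_sleeve_mid between 0.012 and 0.024 m); the arm keeps its last pose, push and grip.
It fails at once if a jar or the meter is moved by more than 30 mm (distance of any of spare_jar_mid, dark_jar_mid, meter_mid from where it was at the start of the episode above 0.03 m).
It also fails if it takes over 51 s, if anything falls off the work surface, if the arm or the gripper's body presses on something with over 40 N, if the wrist force passes 120 N, or if a joint passes its speed limit or range.

ROBOT

A 6-joint arm with a two-finger parallel gripper is mounted at the origin on a cart in front of the work surface, level with it; the furniture and walls round the work are solid. World frame = base frame: x ahead of the robot, y to its left, z up, the work surface at z = 0. Lengths are in m, angles in rad, forces in N, time in s.
With the tool pointing down it reaches from about 0.275 to 0.75 m from the base axis. Payload 10.2 kg.
Tool frame: the origin (TCP) lies midway between the tips of the shut fingers; the grasp point (between the pads) lies 19 mm behind it (env.hold_point_z is the distance from the TCP to the grasp point, in m); x points along the fingers, z is the direction in which the jaws open and shut, and the axes are right-handed (so a half turn about x gives the same grasp; the last joint's range is limited). The gripper opens to 85 mm and grips with 20 to 120 N. Pads are 22 mm wide; open, the fingers measure 114 mm over their backs; the gripper's body (76 mm by 85 mm) begins 54 mm behind the grasp point. The pads swing forward as they close: fully open they stand 13 mm farther back than shut.
Start: joints at [-1.346, 0.313, 1.498, -0, 1.331, -0.223], TCP at [0.227, -0.473, 0.231] pointing down, gripper open.
Joint ranges: [-2.94, 2.94], [-0.97, 2.17], [0.19, 2.56], [-1.23, 4.37], [0.02, 3.11], [-2.88, 2.88]. Speed limits (rad/s): [2.39, 2.39, 3.01, 3.14, 3.14, 3.14].

INTERFACE

Orientations are given as a unit quaternion [x, y, z, w].
In Python, from bench import env, kinematics, monitor, eyes, job gives the robot as it stands. The module is installed in compiled form; this text tells all that it offers. Calls block until the motion is done:
- env.reach(position, orientation): joint-space move of the TCP to a pose.
- env.movel(position, velocity=0.15, frame=None, guard=None): straight line of the TCP; frame=None keeps the orientation; velocity is the mean speed in m/s. With guard (N) it stops when the force on the tool has changed by that much, and returns True; else False.
- env.set_joints(angles): joint-space move.
- env.release() and env.close_gripper(effort=None): open the fingers fully, or close them until they stop; effort is the grip in N (None keeps the last).
- env.hold(seconds).
- kinematics.ik(position, orientation): joint angles nearest the present ones, or None.
- monitor.sense(): the state.
- eyes.grab_frame(name): name is "scene" or "top"; returns a dict with "frame" (480x640x3 uint8, red, green, blue), "mtx" (3x3 intrinsics, pixels), "k1" (the pictures are not rectified: a ray, as slopes to the right and down, at radius r is drawn at 1 + k1 r^2 times it, then the intrinsics apply), "view" (4x4, takes a point from world to camera coordinates). Camera axes: x right, y down, z forward; pixel columns grow to the right and rows downward; lengths in m; the calibration is good to about 2 mm. A picture is of the moment at which its call begins. There is no depth.
A pose or a line that the arm cannot do raises env.MotionError and nothing moves.
- job.hand_in(): hands the job in, once; it reports no verdict.
The state is a dict: "clock": time; "joints": joint angles; "qvel": joint speeds; "joint_efforts": joint torques, N m; "position": TCP position; "ee_rot": TCP orientation; "contact_force": force on the tool from outside, world axes, zero at the start; "ft_torque": the same for the moment, N m; "finger_gap": opening from 0.0 (shut) to 1.0 (fully open).
Only numpy, scipy, OpenCV 4.12 (cv2) and the standard library are available. Lean on these libraries where they do the work, as an engineer would, in place of code of your own. Each camera call takes 0.05 s, during which the arm holds its last target.

## Working session

There is one attempt and no reset: what is moved stays moved. The work goes in short steps, each a Python script; the robot and the scene stay as the last script left them, time stands still between calls to the robot, and variables do not carry over. Pictures are saved under pics/ and viewed, and the job is handed in when it is done.

```bash
mkdir -p pics
python3 - <<'E'
from bench import env,kinematics,monitor,eyes
import cv2,pickle
d={}
for n in("scene","top"):
    f=eyes.grab_frame(n);d[n]=f
    cv2.imwrite(f"pics/{n}0.png",f["frame"][:,:,::-1])
    print(n,f["mtx"],f["k1"],f["view"])
pickle.dump(d,open("f0.pkl","wb"))
s=monitor.sense();print(s, env.hold_point_z)
E
```

```text
scene [[622.00312838   0.         322.72619435]
 [  0.         622.00312838 239.6636857 ]
 [  0.           0.           1.        ]] -0.08114271323487215 [[-0.86207993 -0.50653361  0.01555274  0.41629769]
 [-0.33233833  0.54191173 -0.77193453  0.27350417]
 [ 0.38258257 -0.67063804 -0.63551176  1.01043215]
 [ 0.          0.          0.          1.        ]]
top [[466.33005678   0.         330.50565997]
 [  0.         466.33005678 243.083062  ]
 [  0.           0.           1.        ]] -0.10764496059277147 [[ 0.01410024 -0.99985263 -0.00979343 -0.04549952]
 [-0.9951738  -0.01308169 -0.09725209  0.50593642]
 [ 0.09710965  0.01111745 -0.9952116   0.91826059]
 [ 0.          0.          0.          1.        ]]
{'clock': 0.1, 'joints': array([-1.34641414e+00,  3.13418655e-01,  1.49832845e+00,  1.45905548e-06,
        1.33099836e+00, -2.23400762e-01]), 'qvel': array([-0.00069037, -0.00110391, -0.00205384,  0.00063935, -0.00085963,
       -0.00065674]), 'joint_efforts': array([ 2.85364949e-03, -4.12903547e+01, -2.60142571e+01, -9.21524497e-05,
        3.06717106e-03,  1.93028740e-05]), 'position': array([ 0.22724793, -0.4730289 ,  0.23079201]), 'ee_rot': array([ 0.37679605,  0.59882106, -0.37621922,  0.59824508]), 'contact_force': array([-0.39210971,  1.35959191,  0.1683798 ]), 'ft_torque': array([ 0.03088017, -0.01133727, -0.05141978]), 'finger_gap': 0.9979711070068412} 0.0187
```

View pics/scene0.png

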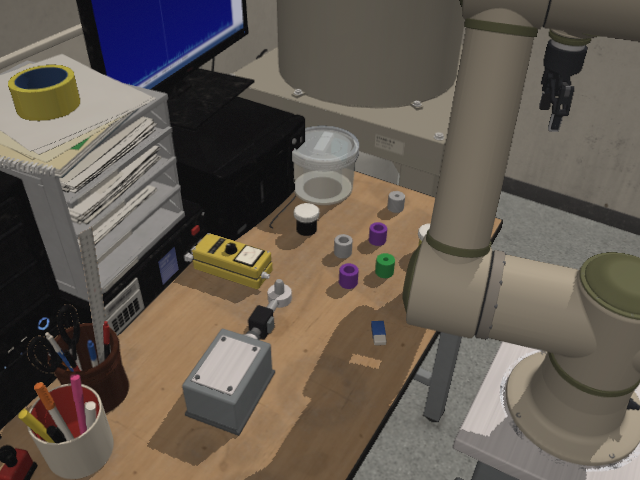

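View pics/top0.png

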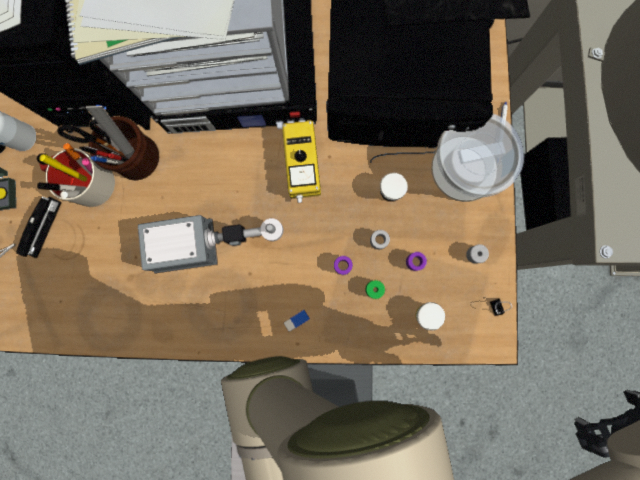

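The top view shows grey sleeves at about (380,240), which looks wide-bored, and (479,254), which looks narrow. The pin is at (271,229), the grip at (233,234) and the box at (177,243). The purple and green parts are look-alikes. I'll enlarge to read these properly.

Run:
```python
import cv2
a=cv2.imread("pics/top0.png");b=cv2.imread("pics/scene0.png")
cv2.imwrite("pics/c1.png",cv2.resize(a[200:290,130:290],None,fx=5,fy=5,interpolation=cv2.INTER_CUBIC))
cv2.imwrite("pics/c2.png",cv2.resize(a[215:305,330:490],None,fx=5,fy=5,interpolation=cv2.INTER_CUBIC))
cv2.imwrite("pics/c3.png",cv2.resize(b[180:300,260:420],None,fx=5,fy=5,interpolation=cv2.INTER_CUBIC))
```

```text
(no output)
```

View pics/c1.png

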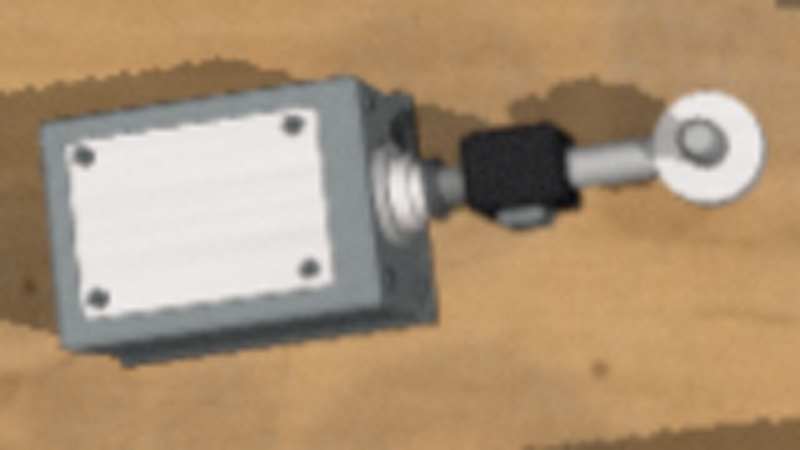

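View pics/c2.png

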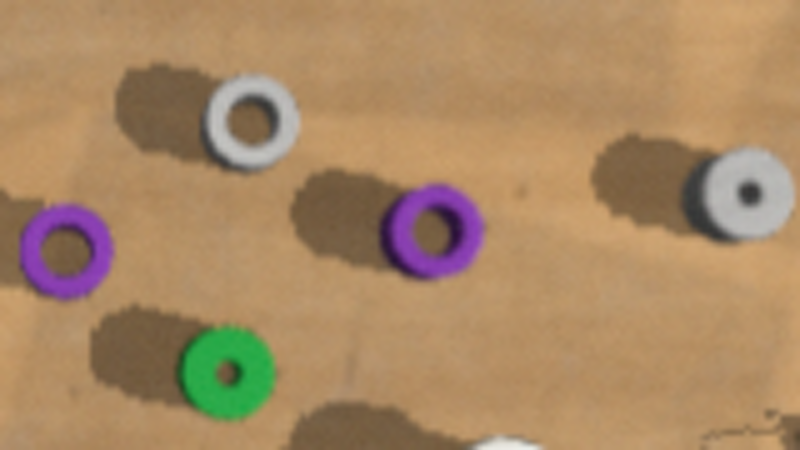

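View pics/c3.png

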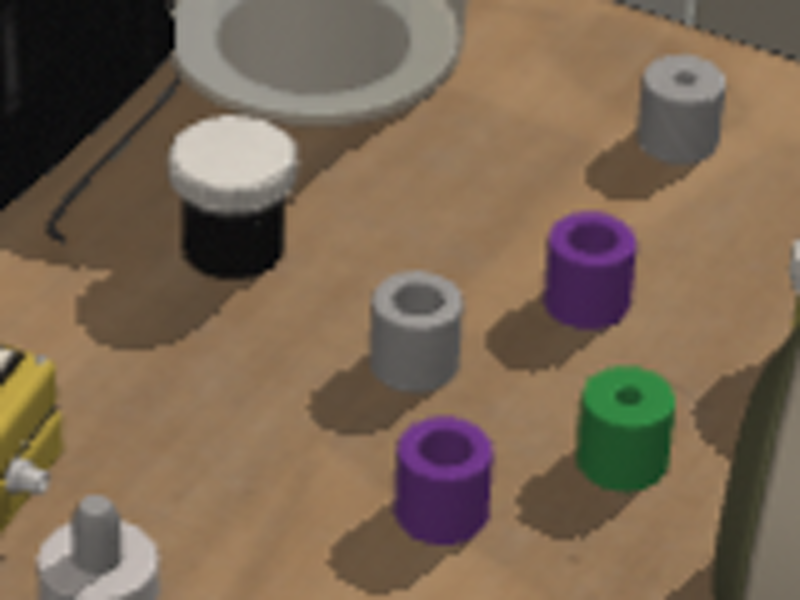

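```bash
cat > h.py <<'E'
import numpy as np,cv2,pickle
from scipy.spatial.transform import Rotation as R
def ray(f,uv):
    K=f["mtx"];m=np.array([(uv[0]-K[0,2])/K[0,0],(uv[1]-K[1,2])/K[1,1]]);p=m.copy()
    for _ in range(20): p=m/(1+f["k1"]*(p@p))
    V=f["view"];c=-V[:3,:3].T@V[:3,3];return c,V[:3,:3].T@np.array([*p,1.])
def onz(f,uv,z):
    c,d=ray(f,uv);return c+d*(z-c[2])/d[2]
def tri(fs,uvs):
    A=[];b=[]
    for f,uv in zip(fs,uvs):
        c,d=ray(f,uv);d/=np.linalg.norm(d);P=np.eye(3)-np.outer(d,d);A.append(P);b.append(P@c)
    A=np.vstack(A);b=np.hstack(b);x=np.linalg.lstsq(A,b,rcond=None)[0];return x,np.abs(A@x-b).max()
def proj(f,p):
    q=f["view"][:3,:3]@p+f["view"][:3,3];s=q[:2]/q[2];s=s*(1+f["k1"]*(s@s));return s*f["mtx"][0,0]+f["mtx"][:2,2]
def crop(o,s,p): return (np.array(p)+.5)/s-.5+np.array(o)
E
python3 - <<'E'
from h import *
np.set_printoptions(precision=4,suppress=True)
d=pickle.load(open("f0.pkl","rb"));T,S=d["top"],d["scene"]
c1=lambda *p:crop((130,200),5,p);c2=lambda *p:crop((330,215),5,p);c3=lambda *p:crop((260,180),5,p)
print("sleeve top",onz(T,c2(252,121),.036),onz(S,c3(417,298),.036),tri([T,S],[c2(252,121),c3(417,298)]))
print("pin top",onz(T,c1(703,138),.086),onz(S,c3(97,506),.086))
print("seat",onz(T,c1(710,148),.060))
print("seat scene",onz(S,c3(98,566),.060))
print("narrow",onz(T,c2(749,194),.036),onz(S,c3(683,77),.036))
C=[onz(T,c1(*p),.083) for p in [(42,125),(357,78),(380,305),(65,350)]]
for i in range(4):
    e=C[(i+1)%4]-C[i];print(C[i],np.linalg.norm(e),np.degrees(np.arctan2(e[1],e[0])))
print("front mid",(C[1]+C[2])/2)
for n,p,z in [("gripblk",(519,168),.074),("meter",(0,0),0)]:
    print(n,onz(T,c1(*p),z))
print("jar",onz(T,(393,187),.055),onz(T,(431,316),.055), "meter corner",onz(T,(288,199),.06))
E
```

```text
sleeve top [ 0.5153 -0.1375  0.036 ] [ 0.5165 -0.1384  0.036 ] (array([ 0.5155, -0.1373,  0.0372]), np.float64(0.0003578000602774134))
pin top [0.5293 0.0758 0.086 ] [0.5292 0.0775 0.086 ]
seat [0.5288 0.0766 0.06  ]
seat scene [0.5274 0.0809 0.06  ]
narrow [ 0.4885 -0.3381  0.036 ] [ 0.4902 -0.3389  0.036 ]
[0.532  0.3363 0.083 ] 0.1265059428857726 -81.13133238787087
[0.5515 0.2113 0.083 ] 0.08838404122217798 -171.7751266667392
[0.4641 0.1987 0.083 ] 0.12513020802643332 98.91926329873444
[0.4447 0.3223 0.083 ] 0.08848978696432891 9.116455779293412
front mid [0.5078 0.205  0.083 ]
gripblk [0.5184 0.1487 0.074 ]
meter [0.5971 0.3949 0.    ]
jar [ 0.6169 -0.1613  0.055 ] [ 0.3642 -0.2356  0.055 ] meter corner [0.5891 0.0459 0.06  ]
```

```bash
cat >> h.py <<'E'
yaw=np.radians(9.0)
def quat(s):
    z=s*np.array([np.cos(yaw),np.sin(yaw),0]);x=np.array([0,0,-1.]);return R.from_matrix(np.stack([x,np.cross(z,x),z],1)).as_quat()
E
python3 - <<'E'
from h import *
from bench import env,kinematics,monitor
for s in(1,-1):
    for p in [(.5155,-.1378,.15),(.529,.0765,.06),(.5173,.1506,.035),(.533,.052,.035)]: print(s,kinematics.ik(p,quat(s)))
E
```

```text
1 [-4.80923026e-01  4.08499736e-01  1.58544334e+00 -4.44089210e-16
  1.14764958e+00 -6.38002658e-01]
1 [-7.57230443e-02  5.31226738e-01  1.66527030e+00 -4.44089210e-16
  9.45095621e-01 -2.32802677e-01]
1 [ 6.57245601e-02  5.78144438e-01  1.66669026e+00 -4.44089210e-16
  8.96757953e-01 -9.13550726e-02]
1 [-1.21658891e-01  5.72619937e-01  1.67683483e+00 -4.44089210e-16
  8.92137890e-01 -2.78738524e-01]
-1 [-4.80923026e-01  4.08499736e-01  1.58544334e+00 -4.44089210e-16
  1.14764958e+00  2.50359000e+00]
-1 None
-1 None
-1 [-1.21658891e-01  5.72619937e-01  1.67683483e+00 -4.44089210e-16
  8.92137890e-01  2.86285413e+00]
```

Run:
```python
from h import *
from bench import env,kinematics,monitor,eyes
env.reach((.5155,-.1378,.14),quat(1))
print(env.movel((.5155,-.1378,.007),velocity=.12,guard=8))
env.close_gripper(40)
s=monitor.sense();print(s["clock"],s["position"],s["finger_gap"],s["contact_force"])
print(env.movel((.5155,-.1378,.15),velocity=.12))
env.reach((.529,.0765,.15),quat(1))
d={}
for n in("scene","top"):
    f=eyes.grab_frame(n);d[n]=f;cv2.imwrite(f"pics/{n}1.png",f["frame"][:,:,::-1])
pickle.dump(d,open("f1.pkl","wb"))
s=monitor.sense();print(s["clock"],s["position"],s["finger_gap"],s["contact_force"])
for n,x,y in(("scene",200,200),("top",190,160)):
    cv2.imwrite(f"pics/{n}1c.png",cv2.resize(d[n]["frame"][y:y+120,x:x+160,::-1],None,fx=5,fy=5,interpolation=cv2.INTER_CUBIC))
```

```text
False
3.525 [ 0.51568482 -0.13787914  0.00745066] 0.432088452405245 [-1.99911018  1.39612594  6.28763019]
False
5.8333 [0.52926316 0.07496568 0.14990243] 0.43463942719545023 [-0.11299403 -0.36603197 -2.06813869]
```

View pics/scene1c.png

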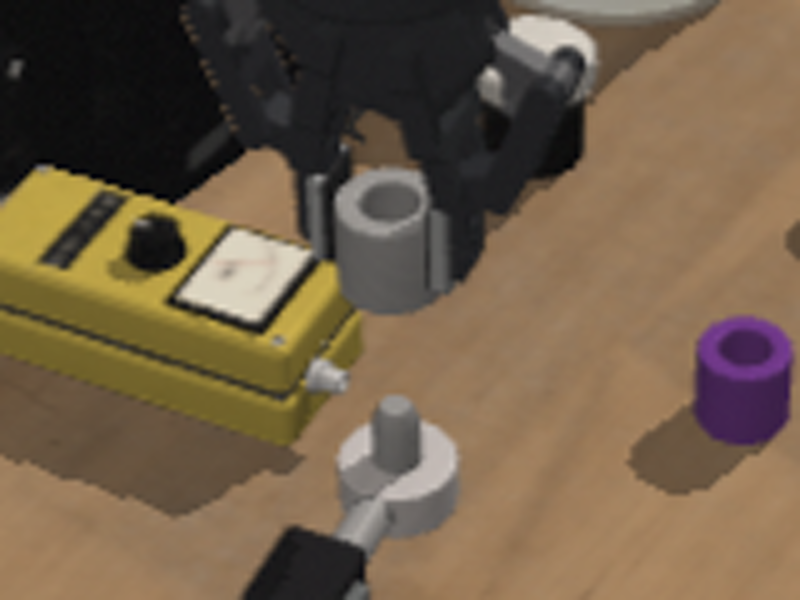

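View pics/top1.png

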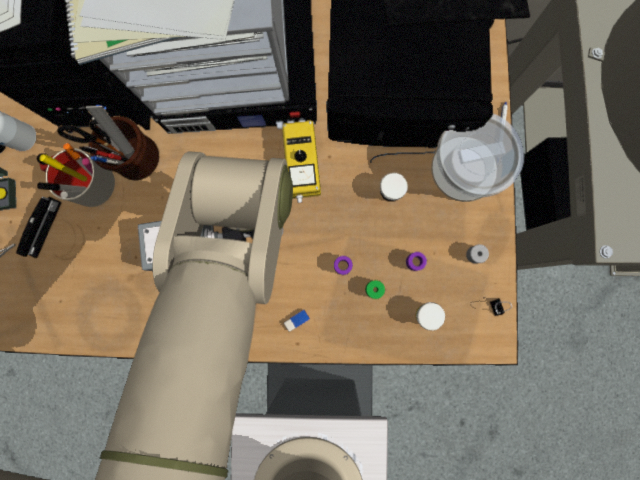

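Run:
```python
from h import *
from bench import monitor
np.set_printoptions(precision=4,suppress=True)
S=pickle.load(open("f1.pkl","rb"))["scene"]
print(monitor.sense()["position"])
c=lambda *p:crop((200,200),5,p)
for p in [(384,203),(390,201)]: print(onz(S,c(*p),.1786))
print(onz(S,c(397,405),.086))
cc=np.array([.5292,.0760])
# draw predicted outlines
img=cv2.resize(S["frame"][225:305,250:310,::-1],None,fx=9,fy=9,interpolation=cv2.INTER_CUBIC).copy()
im2=img.copy()
def circ(ctr,z,r,col):
    t=np.linspace(0,2*np.pi,60);P=np.array([(proj(S,np.array([ctr[0]+r*np.cos(a),ctr[1]+r*np.sin(a),z]))-[250,225]+.5)*9-.5 for a in t])
    cv2.polylines(im2,[P.astype(int)],True,col,1)
circ((.5293,.0760),.1786,.019,(0,0,255));circ((.5293,.0760),.1786,.0105,(0,0,255));circ((.5293,.0760),.1426,.019,(0,0,255))
circ((.5292,.0775),.086,.0055,(0,255,0));circ((.5292,.0775),.06,.022,(0,255,0));circ((.5292,.0775),.06,.009,(0,255,0))
cv2.imwrite("pics/ov1.png",np.hstack([im2[:600],img[:600]])[:, :800] if 0 else cv2.resize(np.hstack([im2,img]),(800,533)))
```

```text
[0.5293 0.075  0.1499]
[0.5314 0.0772 0.1786]
[0.5302 0.0753 0.1786]
[0.5295 0.077  0.086 ]
```

View pics/ov1.png

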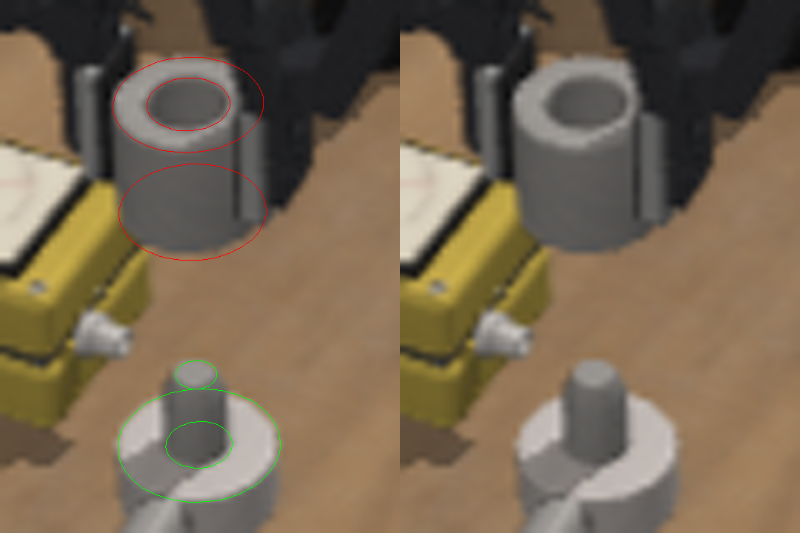

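Run:
```python
from h import *
from bench import env,monitor,eyes
env.movel((.529,.0759,.120),velocity=.1)
p=monitor.sense()["position"];print(p)
c=np.array([.529,.0759])*2-p[:2];print(c)
print(env.movel((*c,.096),velocity=.06,guard=8));s=monitor.sense();print(s["position"],s["contact_force"])
g=env.movel((*c,.069),velocity=.03,guard=12)
s=monitor.sense();print(g,s["clock"],s["position"],s["contact_force"])
f=eyes.grab_frame("scene");pickle.dump(f,open("f2.pkl","wb"))
cv2.imwrite("pics/s2.png",cv2.resize(f["frame"][220:310,230:350,::-1],None,fx=6,fy=6,interpolation=cv2.INTER_CUBIC))
```

```text
[0.52914284 0.07545846 0.12008813]
[0.52885716 0.07634154]
False
[0.52886997 0.07636059 0.0959028 ] [-0.27682095  0.56485887 -1.22619586]
False 7.8833 [0.52896895 0.07635353 0.06918247] [ 0.22230687 -0.15430838 -1.54191399]
```

View pics/s2.png

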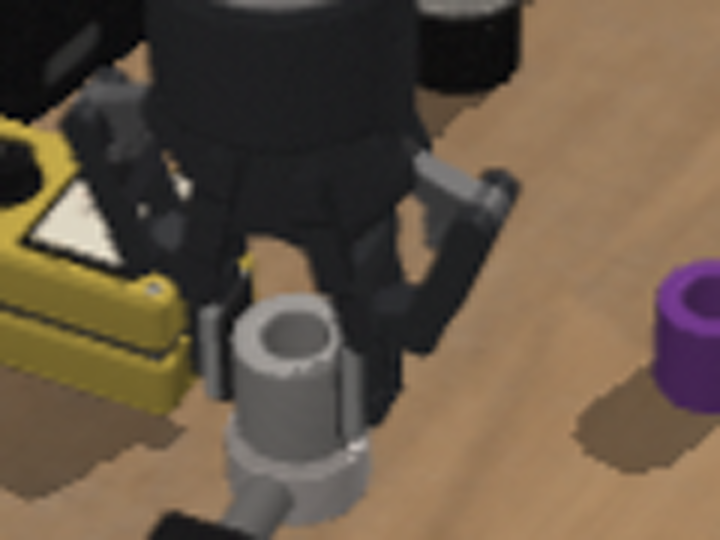

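The sleeve is down over the pin with no side force. Next I'll release it, lift, and check how it is seated.

Run:
```python
from h import *
from bench import env,monitor,eyes
env.release(); env.hold(.3)
p=monitor.sense()["position"]
env.movel((p[0],p[1],.16),velocity=.12)
f=eyes.grab_frame("scene");pickle.dump(f,open("f3.pkl","wb"))
s=monitor.sense();print(s["clock"],s["position"],s["finger_gap"])
S=f
img=cv2.resize(f["frame"][240:330,220:340,::-1],None,fx=6,fy=6,interpolation=cv2.INTER_CUBIC)
def circ(ctr,z,r,col):
    t=np.linspace(0,2*np.pi,60);P=np.array([(proj(S,np.array([ctr[0]+r*np.cos(a),ctr[1]+r*np.sin(a),z]))-[220,240]+.5)*6-.5 for a in t])
    cv2.polylines(img,[P.astype(int)],True,col,1)
circ((.529,.0773),.096,.019,(0,0,255))
cv2.imwrite("pics/s3.png",img)
```

```text
9.725 [0.5284454  0.07636595 0.15913698] 1.0014418128472813
```

View pics/s3.png

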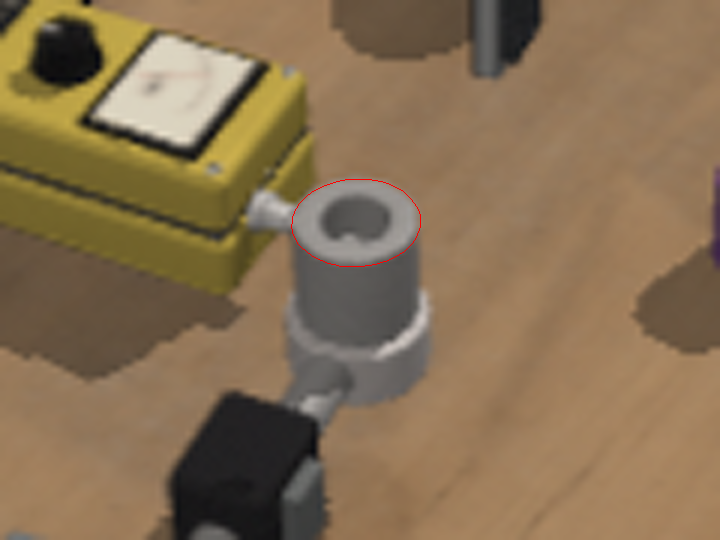

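The sleeve is seated: its top rim at (356,222) in the crop matches the outline predicted for z = 96 mm. Next I'll take the grip.

Run:
```python
from h import *
from bench import env,monitor,eyes
u=np.array([np.sin(yaw),-np.cos(yaw)]);x=np.array([np.cos(yaw),np.sin(yaw)])
g=np.array([.529,.0767])-.075*u-.00075*x;print(g)
env.movel((*g,.15),velocity=.15,frame=None)
p=monitor.sense();print(p["position"],p["ee_rot"],quat(1))
print(env.movel((*g,.036),velocity=.1,guard=8));p=monitor.sense();print(p["position"],p["contact_force"])
env.close_gripper(70)
s=monitor.sense();print(s["clock"],s["position"],s["finger_gap"],s["contact_force"])
f=eyes.grab_frame("scene")
cv2.imwrite("pics/s4.png",cv2.resize(f["frame"][240:360,200:360,::-1],None,fx=5,fy=5,interpolation=cv2.INTER_CUBIC))
```

```text
[0.51652665 0.1506593 ]
[0.51664483 0.15027949 0.14994293] [-0.05561663  0.70494485  0.05542245  0.70490276] [-0.05547896  0.70492701  0.05547896  0.70492701]
False
[0.51690331 0.15068996 0.03658797] [ 0.03288816  0.1599911  -0.33728818]
12.2083 [0.51808978 0.15087316 0.03666439] 0.36209725627708705 [ 8.41025471  2.2668721  -0.16448984]
```

View pics/s4.png

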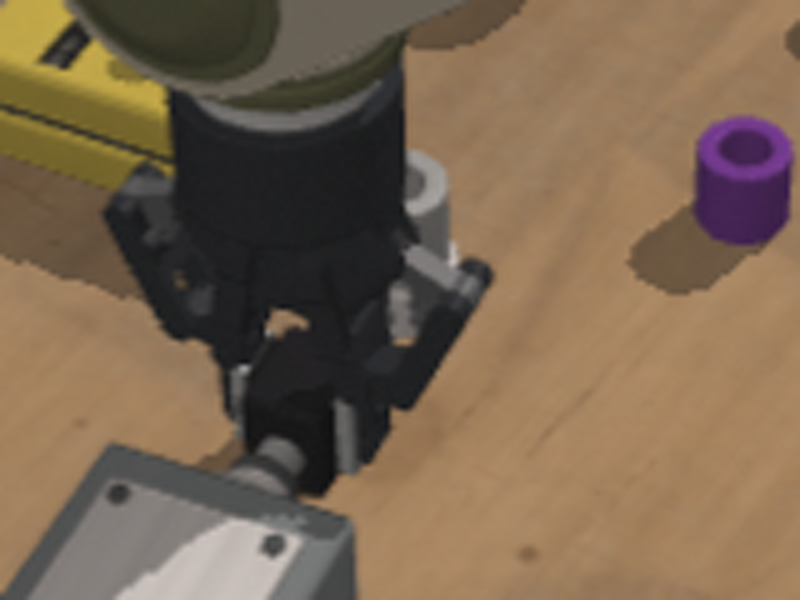

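The finger gap is about 32 mm, so the button is flush. Pulling now.

Run:
```python
from h import *
from bench import env,monitor,eyes
u=np.array([np.sin(yaw),-np.cos(yaw)]);x=np.array([np.cos(yaw),np.sin(yaw)])
p0=monitor.sense()["position"];np.save("p0.npy",p0)
for d in(.012,.055,.085):
    r=env.movel((*(p0[:2]+d*u),p0[2]),velocity=.04,guard=25);s=monitor.sense();q=s["position"]-p0
    print(d,r,s["clock"],q[:2]@u,q[:2]@x,s["contact_force"],s["finger_gap"])
    if r: break
f=eyes.grab_frame("scene")
cv2.imwrite("pics/s5.png",cv2.resize(f["frame"][200:350,200:400,::-1],None,fx=4,fy=4,interpolation=cv2.INTER_CUBIC))
```

```text
0.012 False 12.7083 0.011966879724553233 -2.8597411671232687e-05 [-0.21513812  2.15161621 -0.14270632] 0.3682702365064487
0.055 False 13.9333 0.05490966023844991 -7.854659910478357e-05 [-1.44565371  1.72989222  1.00859726] 0.36749138298328765
0.085 False 14.8333 0.08498097284246561 -0.000142099686423325 [-3.85239945  2.79409079  2.75351403] 0.36261550703363865
```

View pics/s5.png

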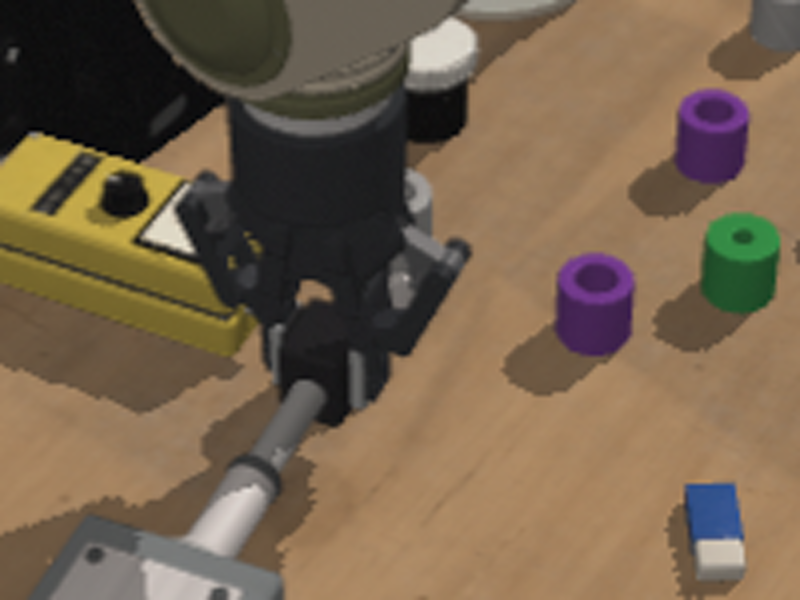

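Run:
```python
from h import *
from bench import env,monitor,eyes
u=np.array([np.sin(yaw),-np.cos(yaw)]);x=np.array([np.cos(yaw),np.sin(yaw)])
p0=np.load("p0.npy")
for d in(.092,.096,.098,.1,.102):
    r=env.movel((*(p0[:2]+d*u),p0[2]),velocity=.03,guard=14);s=monitor.sense();q=s["position"]-p0
    print(d,r,s["clock"],q[:2]@u,q[:2]@x,s["contact_force"],s["contact_force"][:2]@u,s["finger_gap"])
    if r: break
d={}
for n in("scene","top"):
    f=eyes.grab_frame(n);d[n]=f
pickle.dump(d,open("f6.pkl","wb"))
cv2.imwrite("pics/s6.png",cv2.resize(d["scene"]["frame"][200:350,200:400,::-1],None,fx=4,fy=4,interpolation=cv2.INTER_CUBIC))
cv2.imwrite("pics/t6.png",d["top"]["frame"][:,:,::-1])
```

```text
0.092 False 15.2667 0.0919246410044862 -0.00012907863343617206 [-3.86978225  1.54870322  2.7039186 ] -2.135003425376357 0.36978909152190514
0.096 False 15.55 0.09589065655966741 -0.00014929962890763382 [-4.30320331  2.50814127  2.77469054] -3.1504311974791617 0.36500024569848194
0.098 False 15.8 0.09783594209263291 -0.00014019190057717247 [-3.69986425  3.60175376  2.5340684 ] -4.136196480474311 0.3671164779406887
0.1 False 16.05 0.09983810076503397 -0.0001537809800061645 [-4.28458528  2.11714068  2.49624758] -2.761331968852 0.36429169741065237
0.102 False 16.3 0.10012102751605294 -0.0001719039415478009 [-4.43616536 13.44802657  4.24898744] -13.976428198381146 0.3653158400768787
```

View pics/s6.png

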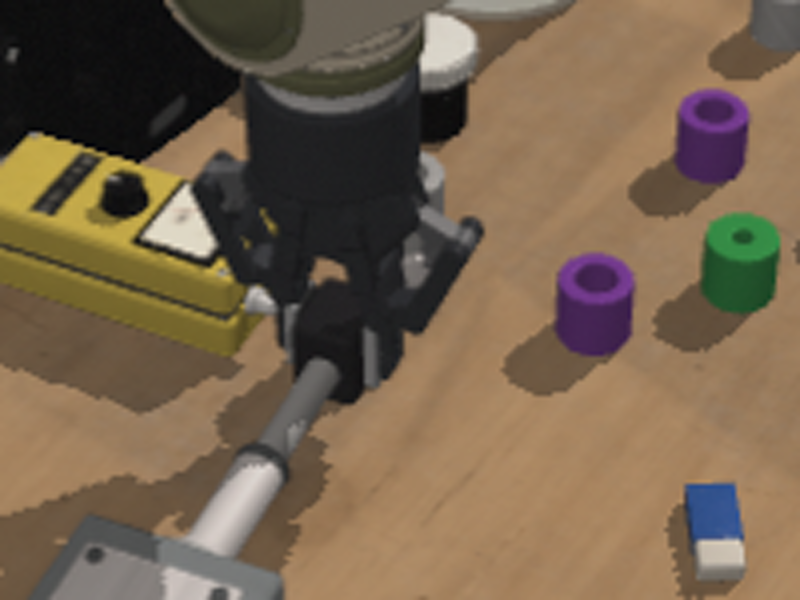

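View pics/t6.png

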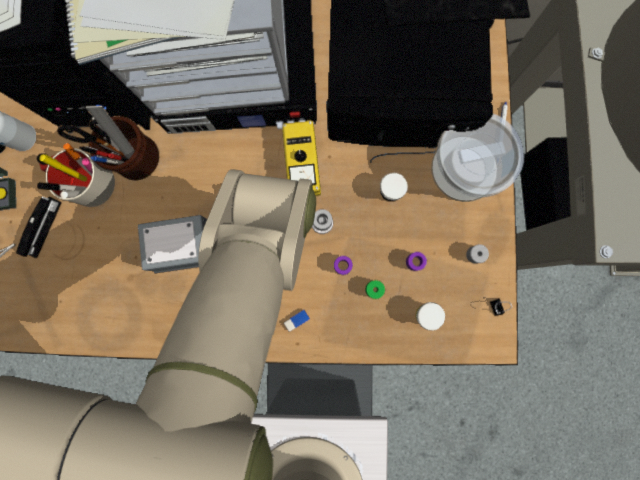

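The force jumped to 14 N at 100.1 mm of travel, which is the second stop. The meter has not moved, and the sleeve at (323,222) travelled with the arm. I'll check its position and then hand in.

Run:
```python
from h import *
from bench import env,monitor,job
d=pickle.load(open("f6.pkl","rb"))
T=d["top"];z=T["frame"][205:240,300:345,::-1]
cv2.imwrite("pics/t6c.png",cv2.resize(z,None,fx=12,fy=12,interpolation=cv2.INTER_CUBIC))
print(proj(T,np.array([.5446,-.0221,.096])))
a=cv2.imread("pics/top0.png").astype(int);b=cv2.imread("pics/t6.png").astype(int)
print("meter diff",np.abs(a-b)[118:165,285:318].mean(),"jars",np.abs(a-b)[170:205,378:410].mean(),np.abs(a-b)[300:332,415:447].mean(),"narrow",np.abs(a-b)[243:266,466:492].mean())
env.hold(.3);s=monitor.sense();print(s["clock"],s["position"]-np.load("p0.npy"),s["contact_force"],s["finger_gap"])
```

```text
[321.63116715 219.0741857 ]
meter diff 4.881366860090265 jars 4.880357142857143 8.335611979166666 narrow 5.375139353400223
16.7 [ 1.54850596e-02 -9.89295521e-02 -2.60676579e-05] [-4.72125405 13.56075294  2.22879915] 0.3637157451211181
```

View pics/t6c.png

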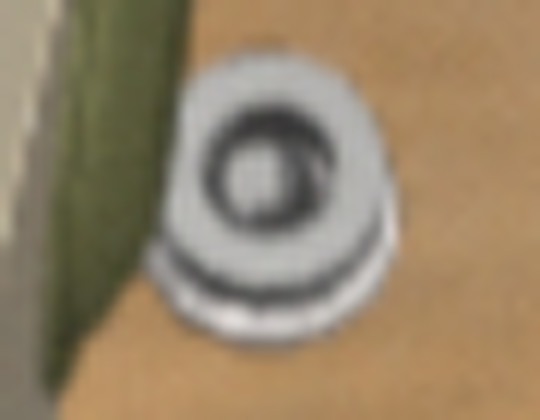

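Run:
```python
from h import *
d=pickle.load(open("f6.pkl","rb"));T=d["top"]
img=cv2.imread("pics/t6c.png")
for z,r,col in((.096,.019,(0,0,255)),(.096,.0105,(0,0,255)),(.06,.022,(0,255,0)),(.086,.0055,(255,0,0))):
    P=np.array([(proj(T,np.array([.5446+r*np.cos(a),-.0231+r*np.sin(a),z]))-[300,205]+.5)*12-.5 for a in np.linspace(0,6.283,60)])
    cv2.polylines(img,[P.astype(int)],True,col,1)
cv2.imwrite("pics/t6d.png",img)
```

```text
(no output)
```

View pics/t6d.png

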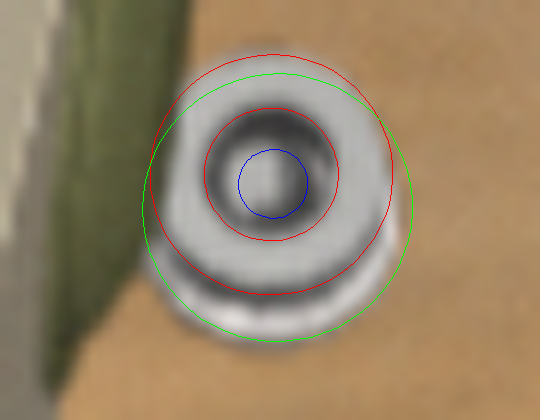

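The outlines predicted for a seated, upright sleeve match the picture to within about a pixel. Handing in.

Run:
```python
from bench import job,monitor
print(job.hand_in());s=monitor.sense();print(s["clock"],s["position"],s["contact_force"],s["finger_gap"])
```

```text
the job is handed in; nothing more can be done
None
the job is handed in; nothing more can be done
```

I slid the wide-bore grey sleeve onto the pin and let go. I then gripped the black grip with the button squeezed in and pulled the arm out to its second stop. I handed in while still holding it there, at about 17 s of the 51 s allowed.

What the last checks showed:
- **Arm:** it had travelled 100.1 mm. The force on the tool jumped from about 3 N to 14 N there, which is the stop.
- **Button:** I have no direct reading. The finger gap stayed at about 0.36, about 32 mm when scaled from the 38 mm sleeve, and that matches the button flush. The arm also went past the first stop without catching.
- **Sleeve:** in the final top view its rim, bore and seat match a seated, upright position to within about a pixel (roughly 2 mm), with the pin visible in the bore.
- **Narrow sleeve, jars and meter:** they show no movement between the first and last top views. Part of the meter was hidden behind the robot arm in the last one.

No check failed. A sideways force of 4–5 N built up as the arm came out, probably from a small error in my measured direction of the shield box. The hand-in reported no verdict.

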